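# Put the returned goods back in their display trays

### The job

A rice cake, a honey jar, a tea carton and a sweets tin have been left on the shop counter: put each one back in the empty compartment of the display tray that already holds one of its own kind, right way up and flat on the compartment's floor, with the square cake and the carton squared up with the tray and the carton's long side running the same way as its neighbour's. Set the goods down rather than dropping them, do not strike the trays or the stock in them, and leave the calculator and the tape roll where they lie.

Things in the scene. Friction and masses are not known exactly. Their poses are not given: they have to be found in the camera images.
- cake: Small square rice cake, firm, wrapped in dark green leaf and tied both ways with straw-coloured bamboo strips; 62 x 62 mm, 34 mm high, about 0.2 kg, lying flat and loose on the counter. Origin: centre of its underside; x and y along its sides, z up.
- jar: Round amber honey jar with a white label and a brass lid; body 54 mm across up to 46 mm high, then a 50 mm lid up to 66 mm; about 0.19 kg, standing loose on the counter. Origin: centre of its underside; z up.
- carton: Red tea carton with a gold band, 56 mm along its x, 40 mm along its y, 64 mm high, about 0.12 kg, standing loose on the counter. Origin: centre of its underside; z up.
- tin: Flat round blue sweets tin with a white ring on the lid; 60 mm across, 32 mm high, about 0.15 kg, lying flat and loose on the counter. Origin: centre of its underside; z up.
- tray_cake: Fixed kraft-card tray, lip 12 mm high, length along x. Near (-x) compartment: empty, white-lined, 84 (x) by 84 mm (y) inside, floor 3 mm above the counter. Far one: holds another leaf-wrapped rice cake (62 x 62 x 34 mm high), held fast in an 18 mm high card fitment, its centre at x = +88 mm. Origin: centre of the EMPTY compartment, at counter level; z up, x towards the packed one, roughly away from the robot.
- tray_jar: Fixed kraft-card tray, lip 12 mm high, length along x. Near (-x) compartment: empty, white-lined, 76 (x) by 76 mm (y) inside, floor 3 mm above the counter. Far one: holds another honey jar (54 mm across, 66 mm high), held fast in an 18 mm high card fitment, its centre at x = +80 mm. Origin: centre of the EMPTY compartment, at counter level; z up, x towards the packed one, roughly away from the robot.
- tray_carton: Fixed kraft-card tray, lip 12 mm high, length along x. Near (-x) compartment: empty, white-lined, 78 (x) by 62 mm (y) inside, floor 3 mm above the counter. Far one: holds another red tea carton (56 x 40 x 64 mm high, long side along x), held fast in an 18 mm high card fitment, its centre at x = +82 mm. Origin: centre of the EMPTY compartment, at counter level; z up, x towards the packed one, roughly away from the robot.
- tray_tin: Fixed kraft-card tray, lip 12 mm high, length along x. Near (-x) compartment: empty, white-lined, 82 (x) by 82 mm (y) inside, floor 3 mm above the counter. Far one: holds another blue tin (60 mm across, 32 mm high), held fast in an 18 mm high card fitment, its centre at x = +86 mm. Origin: centre of the EMPTY compartment, at counter level; z up, x towards the packed one, roughly away from the robot.
- calculator: Bystander: dark pocket calculator with white keys, 110 mm along its x, 66 mm along its y, 15 mm high over the keys, loose on the counter among the goods. Origin: centre of its underside.
- tape: Bystander: roll of clear grey packing tape on a card core, lying flat, 74 mm across, 24 mm high, loose on the counter among the goods. Origin: centre of its underside.
Not all that is in view belongs to the job. Of the things that look like the jar, take the one that is nearest to the robot's base at the start.

How it is judged (in metres and radians):
At the end, for the whole second after the job is handed in: Each good rests, released, in the empty compartment of its own kind's tray: centred within 13 mm along each tray axis, underside under 7 mm above the counter, upright within 0.10 rad; cake's sides and carton's long side within 0.21 rad of the tray's. Nothing dropped, no tray struck (x of cake in the frame of tray_cake between -0.013 and 0.013 m and y of cake in the frame of tray_cake between -0.013 and 0.013 m and z of cake in the frame of tray_cake between 0 and 0.007 m and angle between each of cake, jar, carton, tin's own z axis and vertical below 0.1 rad and linear speed of each of cake, jar, carton, tin below 0.01 m/s and angular speed of each of cake, jar, carton, tin below 0.1 rad/s and (angle between the x axis of cake and the x axis of tray_cake, either way round below 0.21 rad or angle between the x axis of cake and the y axis of tray_cake, either way round below 0.21 rad) and x of jar in the frame of tray_jar between -0.013 and 0.013 m and y of jar in the frame of tray_jar between -0.013 and 0.013 m and z of jar in the frame of tray_jar between 0 and 0.007 m and x of carton in the frame of tray_carton between -0.013 and 0.013 m and y of carton in the frame of tray_carton between -0.013 and 0.013 m and z of carton in the frame of tray_carton between 0 and 0.007 m and angle between the x axis of carton and the x axis of tray_carton, either way round below 0.21 rad and x of tin in the frame of tray_tin between -0.013 and 0.013 m and y of tin in the frame of tray_tin between -0.013 and 0.013 m and z of tin in the frame of tray_tin between 0 and 0.007 m); the robot touches nothing.
It fails at once if the calculator is moved by more than 20 mm (distance of calculator from where it was at the start of the episode above 0.02 m).
It fails at once if the tape is moved by more than 20 mm (distance of tape from where it was at the start of the episode above 0.02 m).
It fails at once if one of the four goods is dropped or thrown (moves faster than 0.5 m/s, as after a free fall of 13 mm, while the fingers do not hold it) ((linear speed of cake above 0.5 m/s and contact force between the fingers and cake below 0.05 N) or (linear speed of jar above 0.5 m/s and contact force between the fingers and jar below 0.05 N) or (linear speed of carton above 0.5 m/s and contact force between the fingers and carton below 0.05 N) or (linear speed of tin above 0.5 m/s and contact force between the fingers and tin below 0.05 N)).
It fails at once if the robot strikes a tray or the stock packed in it with more than 30 N (contact force between any of the fingers, the arm and tray_cake above 30 N or contact force between any of the fingers, the arm and tray_jar above 30 N or contact force between any of the fingers, the arm and tray_carton above 30 N or contact force between any of the fingers, the arm and tray_tin above 30 N).
It also fails if it takes over 99 s, if anything falls off the work surface, if the arm or the gripper's body presses on something with over 40 N, if the wrist force passes 120 N, or if a joint passes its speed limit or range.

### The arm

A 6-joint arm with a two-finger parallel gripper is mounted at the origin on the work surface. World frame = base frame: x ahead of the robot, y to its left, z up, the work surface at z = 0. Lengths are in m, angles in degrees, forces in N, time in s.
With the tool pointing down it reaches from about 0.4 to 0.825 m from the base axis. Payload 7 kg.
Tool frame: the origin (TCP) lies midway between the tips of the shut fingers; the grasp point (between the pads) lies 19 mm behind it; z points along the fingers, y is the line along which they close (so a half turn about z gives the same grasp; the last joint's range is limited). The gripper opens to 88 mm and grips with 3 to 60 N. Pads are 19 mm wide; open, the fingers measure 130 mm over their backs; the gripper's body (78 mm by 193 mm) begins 47 mm behind the grasp point.
Start: joints at [82.798, 20.546, 0.682, 0, -70.136, -16.507], TCP at [0.271, 0.618, 0.227] pointing down, gripper open.
Joint ranges: [-176.03, 176.03], [-82.01, 121.73], [-58.28, 71.71], [-173.87, 95.51], [-174.79, -0.11], [-173.66, 173.66]. Speed limits (degrees/s): [136.94, 136.94, 172.46, 180, 180, 180].

### API

Orientations are given as a 3x3 rotation matrix whose columns are the frame's x, y, z axes.
In Python, from rig import robot gives the robot as it stands. Calls block until the motion is done:
- robot.goto(position, orientation): joint-space move of the TCP to a pose.
- robot.servo_line(position, ori=None, speed=0.15): straight line of the TCP; ori=None keeps the orientation; speed is the mean speed in m/s.
- robot.movej(angles): joint-space move.
- robot.move_gripper(opening): opening from 0.0 (shut) to 1.0 (fully open); the grip force is fixed at half the most; returns when the fingers have stopped.
- robot.dwell(seconds).
- robot.ik(position, orientation): joint angles nearest the present ones, or None.
- robot.grab_frame(name): name is "scene" or "top" or "wrist"; returns (picture, depth): 480x640x3 uint8, red, green, blue; 480x640 float32, m along the optical axis (not along the pixel's ray), 0 where there is no reading.
- robot.camera_info(name): a dict with "vfov" (degrees; the focal length in pixels is half the picture's height over the tangent of half this angle, whatever the lens; pixels are square), "cx", "cy" (the principal point, pixels), "k1" (the pictures are not rectified: a ray, as slopes to the right and down, at radius r is drawn at 1 + k1 r^2 times it, then the intrinsics apply), "view" (4x4, takes a point from world to camera coordinates); the wrist camera has in their place "T_tool_cam" (4x4, takes a point from camera to tool coordinates, whose origin is the TCP and whose axes are the flange's). Camera axes: x right, y down, z forward; pixel columns grow to the right and rows downward; lengths in m; the calibration is good to about 2 mm. A picture is of the moment at which its call begins: read the wrist's pose just before it. camera_info takes no time and is no camera call.
A pose or a line that the arm cannot do raises robot.Unreachable and nothing moves.
- robot.job_done(): hands the job in; it is judged then, once.
Readings, each from a call of its own:
- robot.read_t(): time.
- robot.read_qpos(): joint angles.
- robot.read_qvel(): joint speeds.
- robot.read_effort(): joint torques, N m.
- robot.read_position(): TCP position.
- robot.read_tcp_rot(): TCP orientation.
- robot.read_force(): force on the tool from outside, world axes, zero at the start.
- robot.read_ft_torque(): the same for the moment, N m.
- robot.read_grip_width(): opening from 0.0 (shut) to 1.0 (fully open).
- robot.read_finger_force(): force on a finger pad.
Only numpy, scipy, OpenCV 4.12 (cv2) and the standard library are available. Lean on these libraries where they do the work, as an engineer would, in place of code of your own. Each camera call takes 0.05 s, during which the arm holds its last target. There are 200 camera calls.

## Working session

There is one attempt and no reset: what is moved stays moved. The work goes in short steps, each a Python script; the robot and the scene stay as the last script left them, time stands still between calls to the robot, and variables do not carry over. Pictures are saved under pics/ and viewed, at most 14 in all, crops included, and the job is handed in when it is done.

```bash
mkdir -p pics; ls; python3 - <<'E'
from rig import robot
import cv2, numpy as np
for n in("scene","top"):
    p,d=robot.grab_frame(n); cv2.imwrite(f"pics/{n}0.png",p[...,::-1]); np.savez(f"{n}0.npz",p=p,d=d)
    print(n,robot.camera_info(n), (d>0).mean())
print(robot.camera_info("wrist"),robot.read_t(),robot.read_tcp_rot())
E
```

```text
pics
scene {'vfov': 57.600267215665085, 'cx': 318.29051299902295, 'cy': 238.26793128983672, 'k1': 0.026617069082569597, 'view': array([[-0.73114096,  0.68200744,  0.0172844 ,  0.35235168],
       [ 0.51172622,  0.56499546, -0.64723752, -0.30828343],
       [-0.45118641, -0.46437698, -0.76209241,  1.23625446],
       [ 0.        ,  0.        ,  0.        ,  1.        ]])} 0.9960677083333334
top {'vfov': 53.5085576183672, 'cx': 320.9296070310629, 'cy': 239.37874629758505, 'k1': -0.09385741219962651, 'view': array([[-1.50860203e-02, -9.99884789e-01, -1.67943499e-03,
         8.89545990e-02],
       [-9.85302205e-01,  1.51517855e-02, -1.70146961e-01,
         5.21845693e-01],
       [ 1.70152805e-01, -9.12089516e-04, -9.85417267e-01,
         1.05351578e+00],
       [ 0.00000000e+00,  0.00000000e+00,  0.00000000e+00,
         1.00000000e+00]])} 0.996025390625
{'vfov': 66.15978202950626, 'cx': 319.4106287776813, 'cy': 234.74207892134174, 'k1': 0.006011256879227511, 'T_tool_cam': array([[-4.48297586e-04, -9.57305891e-01, -2.89076513e-01,
         7.76342869e-02],
       [ 9.99999861e-01, -3.49438062e-04, -3.93592712e-04,
        -1.24576299e-04],
       [ 2.75774286e-04, -2.89076649e-01,  9.57305915e-01,
        -1.58922638e-01],
       [ 0.00000000e+00,  0.00000000e+00,  0.00000000e+00,
         1.00000000e+00]])} 0.1 [[ 9.15560048e-01 -4.02181045e-01 -4.52657514e-04]
 [-4.02181261e-01 -9.15558888e-01 -1.46855443e-03]
 [ 1.76190146e-04  1.52660014e-03 -9.99998819e-01]]
```

View pics/top0.png

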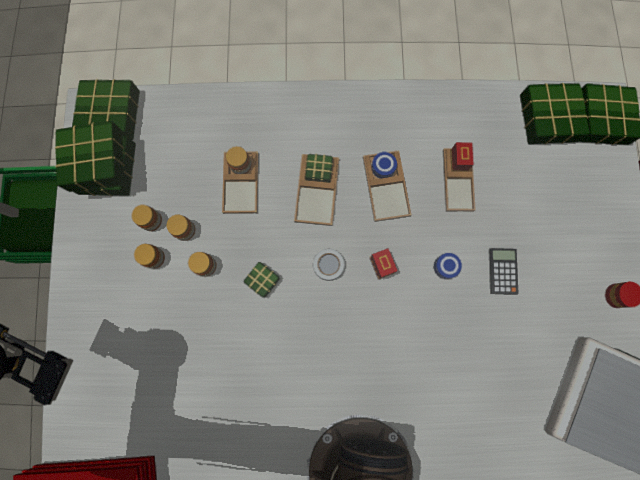

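View pics/scene0.png

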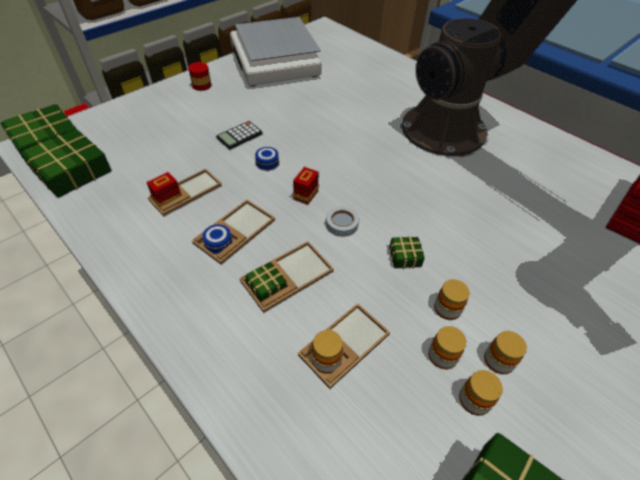

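The top view shows the candidates:

| Kind | Loose | In the tray | Lookalikes |
|---|---|---|---|
| Jar | (202,264), apparently nearest the base; (180,227), (146,217), (148,256) | (238,158) | red-lidded (625,295) |
| Cake | (262,279) | (320,168) | big green stacks in the corners |
| Carton | (384,263) | (463,153) | none |
| Tin | (448,265) | (384,165) | none |

The bystanders are the tape at (330,265) and the calculator at (504,270). Next I'll measure them all roughly from this view.

```bash
cat > h.py <<'E'
from rig import robot
import cv2, numpy as np
GOODS=dict(cake=.034,jar=.066,carton=.064,tin=.032)
def cam(name):
    i=robot.camera_info(name); f=240/np.tan(np.radians(i["vfov"]/2))
    K=np.array([[f,0,i["cx"]],[0,f,i["cy"]],[0,0,1]]); D=np.array([i["k1"],0,0,0.])
    if name=="wrist":
        T=np.eye(4);T[:3,:3]=robot.read_tcp_rot();T[:3,3]=robot.read_position();W=T@i["T_tool_cam"]
    else: W=np.linalg.inv(i["view"])
    return K,D,W
def slopes(c,px): return cv2.undistortPoints(np.asarray(px,float).reshape(-1,1,2),c[0],c[1]).reshape(-1,2)
def plane(c,px,z):           # rays on to the plane z
    s=slopes(c,px); d=np.c_[s,np.ones(len(s))]@c[2][:3,:3].T; o=c[2][:3,3]
    return o+d*((z-o[2])/d[:,2])[:,None]
def cloud(c,dep):
    v,u=np.mgrid[:480,:640]; s=slopes(c,np.c_[u.ravel(),v.ravel()])
    return ((np.c_[s,np.ones(len(s))]*dep.reshape(-1,1))@c[2][:3,:3].T+c[2][:3,3]).reshape(480,640,3)
def masks(p):
    h=cv2.cvtColor(p,cv2.COLOR_RGB2HSV); H,S,V=[h[...,k].astype(int) for k in range(3)]
    return dict(cake=(H>35)&(H<85)&(S>90), jar=(H>10)&(H<25)&(S>140)&(V>120), carton=((H<8)|(H>172))&(S>140),
                tin=(H>95)&(H<130)&(S>110))
def blobs(m,amin):
    m=cv2.morphologyEx(m.astype(np.uint8),cv2.MORPH_CLOSE,np.ones((7,7)))
    return [x for x in cv2.findContours(m,cv2.RETR_EXTERNAL,cv2.CHAIN_APPROX_NONE)[0] if cv2.contourArea(x)>amin]
def rect(c,cnt,z):           # min-area rectangle in the world, mm and deg: centre, (long, short), yaw of long
    P=plane(c,cnt,z)[:,:2]; (x,y),(w,h),a=cv2.minAreaRect((P*1000).astype(np.float32))
    if w<h: w,h,a=h,w,a+90
    return np.round([x,y,w,h,(a+90)%180-90],1)
def measure(c,p,d,amin=60):
    X=cloud(c,d); Z=X[...,2]; inw=(X[...,0]>.3)&(X[...,0]<.9)&(abs(X[...,1])<.6)
    for n,hz in GOODS.items():
        for b in blobs(masks(p)[n]&inw&(abs(Z-hz)<.008),amin):
            m=np.zeros((480,640),np.uint8);cv2.drawContours(m,[b],-1,1,-1)
            print(n,"px",b.mean(0)[0].astype(int),rect(c,b,hz),"z",round(float(np.median(Z[m>0])),4))
    h=cv2.cvtColor(p,cv2.COLOR_RGB2HSV)
    hh,ss=h[...,0].astype(int),h[...,1].astype(int)
    for b in blobs((hh>5)&(hh<25)&(ss>60)&inw&(Z>.004)&(Z<.025),amin*3):
        print("kraft px",b.mean(0)[0].astype(int),rect(c,b,.012))
    return X
E
python3 - <<'E'
from h import *
f=np.load("top0.npz");c=cam("top");X=measure(c,f["p"],f["d"])
for u,v in((210,196+40),(240,195),(316,205),(390,200),(460,195),(240,176)): print(u,v,X[v,u].round(4),cv2.cvtColor(f["p"],cv2.COLOR_RGB2HSV)[v,u])
E
```

```text
cake px [260 278] [434.7 222.2  55.9  55.2  49.3] z 0.0338
cake px [319 164] [704.   84.3  56.5  51.6  82.4] z 0.0369
cake px [546 127] [ 798.9 -489.1  203.6  101.8   51.3] z 0.0345
jar px [385 262] [465.1 -61.8  28.3  18.5  20.7] z 0.0638
jar px [198 262] [471.8 358.4  45.7  43.5   1.3] z 0.0653
jar px [144 253] [491.9 484.1  45.5  45.  -26.1] z 0.065
jar px [176 224] [559.3 412.2  44.8  44.5  89.1] z 0.0651
jar px [141 214] [583.2 495.7  45.5  42.7  88.8] z 0.0655
jar px [235 156] [720.  277.6  42.7  42.   88.7] z 0.0684
jar px [464 152] [ 721.4 -261.3   30.8   16.8   -4.4] z 0.0671
carton px [384 262] [465.2 -60.8  53.7  38.4  19.6] z 0.0634
carton px [464 153] [ 7.21e+02 -2.61e+02  5.24e+01  3.84e+01 -2.00e-01] z 0.0664
tin px [448 265] [ 460.4 -215.1   55.7   54.8  -66.3] z 0.0315
tin px [384 163] [709.9 -75.1  55.9  55.7  -2.1] z 0.0348
kraft px [316 188] [653.9  90.2 170.8  90.6  -6.9]
kraft px [240 180] [ 6.749e+02  2.768e+02  1.533e+02  8.480e+01 -4.000e-01]
kraft px [386 182] [661.1 -80.6 165.8  90.3   7.9]
kraft px [456 181] [ 674.8 -259.2  158.3   71.1   -1. ]
210 236 [ 0.5436  0.3495 -0.0017] [ 68   7 153]
240 195 [6.442e-01 2.776e-01 5.000e-04] [ 33  15 158]
316 205 [0.6147 0.0916 0.0052] [ 28  19 159]
390 200 [ 6.259e-01 -8.920e-02  1.000e-04] [ 30  15 155]
460 195 [ 0.6357 -0.2623  0.0032] [ 28  21 159]
240 176 [0.6859 0.2747 0.0221] [ 15 111 136]
```

Each size and height agrees with the specification. The nearest jar is the one at (0.472, 0.358), 0.59 m from the base. The empty compartments should be near (0.617, 0.095), (0.640, 0.278), (0.639, -0.260) and (0.625, -0.087). I'll take two closer wrist looks now.

```bash
cat >> h.py <<'E'
def R(yaw):
    a=np.radians(yaw);c,s=np.cos(a),np.sin(a);return np.array([[c,s,0],[s,-c,0],[0,0,-1.]])
def look(name,view=True):
    c=cam("wrist");p,d=robot.grab_frame("wrist");np.savez(name+".npz",p=p,d=d,K=c[0],D=c[1],W=c[2])
    cv2.imwrite(f"pics/{name}.png",p[...,::-1]); return c,p,d
E
python3 - <<'E'
from h import *
for n,y in(("wr",-.16),("wl",.22)):
    robot.goto([.60,y,.25],R(0)); robot.dwell(.3); print(n,robot.read_t(),robot.read_position().round(4) if hasattr(robot.read_position(),'round') else robot.read_position(),robot.read_qpos())
    measure(*look(n),200)
E
```

```text
wr 3.3667 [ 0.6001 -0.1597  0.25  ] [ 3.08346263e+00  1.47222756e+01 -4.50164265e+00 -9.83199838e-04
 -7.07799534e+01  8.69378820e+01]
cake px [65 95] [701.8  82.2  67.4  60.8  83.2] z 0.0382
jar px [439  71] [ 720.4 -262.    30.1   18.7   -0.9] z 0.0686
carton px [234 313] [486.9 -68.7  26.5  18.1  21.2] z 0.0642
carton px [437  71] [ 719.9 -260.5   56.5   42.5   -1.1] z 0.0679
tin px [368 312] [ 475.6 -215.6   58.7   32.9  -90. ] z 0.0328
tin px [230  89] [708.  -74.4  59.6  57.8 -89.9] z 0.0361
kraft px [ 86 130] [653.3  88.1 170.3  97.5  -6.7]
kraft px [243 133] [660.6 -81.4 165.9  90.8   7.9]
kraft px [409 127] [ 674.1 -259.7  157.9   71.4   -1.1]
wl 5.1333 [0.6002 0.2192 0.2501] [ 3.75281887e+01  1.64216527e+01 -2.16121498e+00 -8.39942630e-04
 -7.14124184e+01  5.24048049e+01]
cake px [316 318] [470.  222.1  42.3  19.1  89.9] z 0.0335
cake px [460  96] [701.6  85.8  63.9  61.   83.2] z 0.0381
jar px [123 249] [559.2 412.5  48.5  46.8  89.9] z 0.0667
jar px [ 31 225] [ 5.842e+02  4.967e+02  4.780e+01  4.780e+01 -1.000e-01] z 0.0667
jar px [251  71] [720.4 278.2  48.9  48.   -1.9] z 0.0698
tin px [619  89] [704.3 -61.4  59.3  45.9  14.1] z 0.0359
kraft px [448 126] [653.4  90.9 170.   93.9  -6.8]
kraft px [596 145] [659.6 -75.6 166.2  89.9   8. ]
kraft px [261 112] [ 6.755e+02  2.775e+02  1.534e+02  8.440e+01 -4.000e-01]
```

View pics/wl.png

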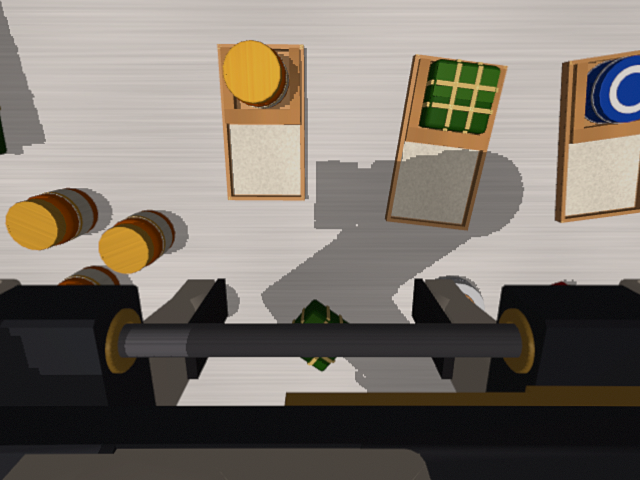

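View pics/wr.png

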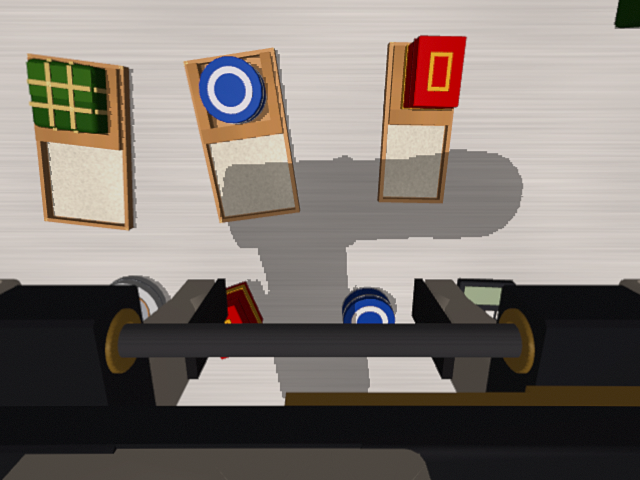

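The wrist views show the empty linings at about (265,160), (435,185), (253,177) and (413,163). The tray positions agree with the top view to within 2 mm. Next I'll take a close crop of the chosen jar before the first grasp.

```bash
cat >> h.py <<'E'
# pick: x,y,tool yaw,tcp z,width ; place: x,y,yaw
JOBS=dict(jar=((.472,.358,20,.022,.054),(.640,.278,-.4)), cake=((.4347,.2222,-40.7,.014,.062),(.615,.095,-6.8)),
          carton=((.4655,-.061,20,.025,.040),(.6385,-.2592,-1.1)), tin=((.4605,-.215,0,.014,.060),(.6238,-.0866,7.9)))
def pick(n):
    x,y,a,z,w=JOBS[n][0]
    robot.move_gripper(1.0); robot.goto([x,y,.17],R(a)); robot.servo_line([x,y,z+.03]); robot.servo_line([x,y,z],speed=.06)
    robot.move_gripper(0.0); robot.dwell(.2); g=robot.read_grip_width()*88
    print(n,"grip mm",round(g,1),"want",w*1000,"force",robot.read_finger_force(),"t",robot.read_t())
    assert abs(g-w*1000)<6
    robot.servo_line([x,y,.2]); print("after lift",round(robot.read_grip_width()*88,1))
def place(n):
    z,w=JOBS[n][0][3:]; x,y,a=JOBS[n][1]
    robot.goto([x,y,.2],R(a)); robot.dwell(.2); robot.servo_line([x,y,z+.025]); robot.servo_line([x,y,z+.0035],speed=.03)
    robot.dwell(.3); print("fz",robot.read_force(),robot.read_position(),round(robot.read_grip_width()*88,1))
    robot.move_gripper((w+.016)/.088); robot.dwell(.2); robot.servo_line([x,y,z+.03],speed=.06); robot.servo_line([x,y,.2])
    print("done",robot.read_t())
E
python3 - <<'E'
from h import *
robot.goto([.39,.34,.2],R(20));robot.dwell(.2);c,p,d=look("jar1");measure(c,p,d,200)
i=np.linalg.inv(c[2]);q=i[:3,:3]@[.472,.358,.066]+i[:3,3];u=cv2.projectPoints(q[None],np.zeros(3),np.zeros(3),c[0],c[1])[0].ravel().astype(int);print(u)
cr=p[max(0,u[1]-150):u[1]+150,max(0,u[0]-200):u[0]+200];cv2.imwrite("pics/jar1c.png",cr[...,::-1])
E
```

```text
cake px [456 210] [434.1 224.4  63.1  60.7  51.5] z 0.0351
jar px [331 117] [470.9 359.8  48.6  47.6 -70.1] z 0.0667
jar px [174  26] [487.3 484.5  48.1  39.9 -70. ] z 0.0668
kraft px [621  73] [587.1 137.9  77.7  38.8  34.1]
kraft px [500   7] [597.4 259.2  55.1  16.  -70.3]
[333 117]
```

View pics/jar1c.png

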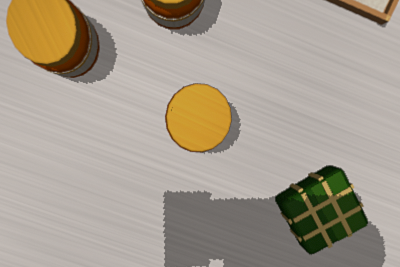

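The crop shows the brass-lidded jar at (199,118), standing clear of its lookalikes, and the cake at (322,210). The wrist reading matches the plan to within 2 mm, so I'll pick and place the jar.

```bash
sed -i 's/(.472,.358,20/(.4713,.359,20/; s/(.4347,.2222,-40.7/(.4344,.2233,-39.5/' h.py
python3 - <<'E'
from h import *
pick("jar");place("jar")
robot.goto([.40,.22,.2],R(-6.8));
robot.goto([.56,.19,.25],R(0));robot.dwell(.2);c,p,d=look("jar2");measure(c,p,d,200)
E
```

```text
jar grip mm 53.3 want 54.0 force 30.000307518057525 t 9.5083
after lift 53.4
fz [-1.16481697  1.2040282  -2.36189936] [0.64004412 0.27803336 0.02548889] 53.4
done 16.625
cake px [292 303] [438.  220.8  62.7  61.7 -37.7] z 0.035
cake px [433  49] [701.1  85.6  62.8  62.2  83.2] z 0.0382
jar px [ 23 272] [494.1 485.2  48.7  43.8  43.7] z 0.0666
jar px [ 85 208] [559.  413.   48.5  47.6  -9.3] z 0.0667
jar px [  5 185] [579.8 480.9  44.3  14.4 -14.1] z 0.0668
jar px [219 119] [639.7 279.   49.   47.9  -5.7] z 0.0697
jar px [213  20] [714.7 277.8  48.5  36.8 -89.9] z 0.0699
carton px [560 277] [490.2 -52.1  47.4  18.5 -89.9] z 0.0641
tin px [605  42] [707.  -70.5  62.4  58.6 -75.6] z 0.036
kraft px [420  95] [653.3  90.6 169.8  93.3  -6.8]
kraft px [586  82] [661.4 -80.1 168.8  98.8   7.4]
kraft px [237  95] [ 6.734e+02  2.772e+02  1.503e+02  8.500e+01 -4.000e-01]
```

View pics/jar2.png

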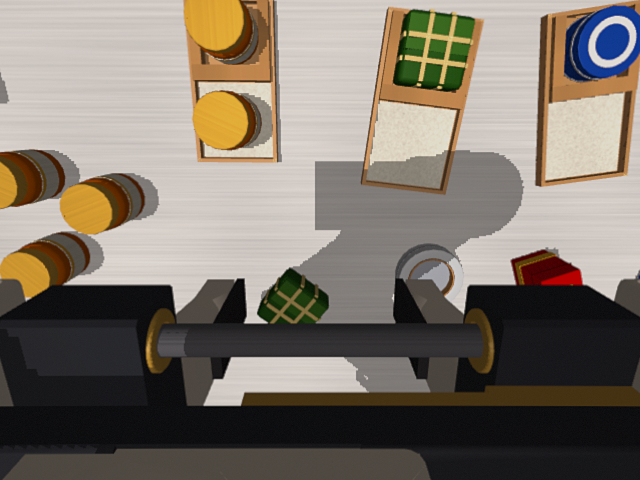

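The jar sits in its compartment at (232,121), measured at (0.640, 0.279) with its lid top at 69.7 mm, which means it's flat on the floor. Next is the cake, followed by a close look at the carton and tin.

```bash
python3 - <<'E'
from h import *
pick("cake");place("cake")
robot.goto([.42,-.12,.2],R(0));robot.dwell(.2);c,p,d=look("ct");measure(c,p,d,200)
E
```

```text
cake grip mm 61.8 want 62.0 force 29.966451823711395 t 22.4083
after lift 61.9
fz [-0.37527969  0.46177677 -2.57176463] [0.61502602 0.09500129 0.01748582] 61.7
done 29.8583
cake px [45  3] [584.6  92.6  61.1   8.1 -89.7] z 0.0351
jar px [246 167] [464.9 -61.6  30.6  18.6  20.1] z 0.0655
carton px [247 166] [465.2 -62.3  55.3  41.   19.5] z 0.0648
tin px [429 168] [ 459.4 -215.4   60.3   57.5   90. ] z 0.033
kraft px [282  18] [582.9 -91.   91.6  25.  -89.9]
kraft px [64 25] [584.   97.   99.   33.2  83.6]
```

View pics/ct.png

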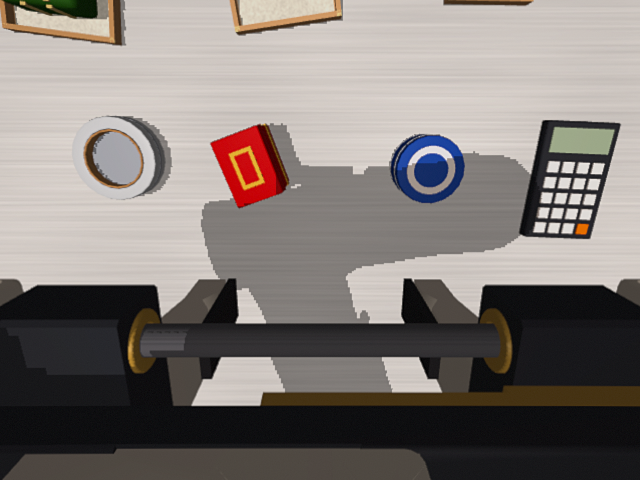

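The carton at (248,166), the tin at (430,168), the tape at (118,157) and the calculator at (570,180) are well apart. The carton and tin poses match the plan to within 1 mm. I'll do both now, then check everything.

```bash
python3 - <<'E'
from h import *
for n in("carton","tin"): pick(n);place(n)
for k,y in(("f1",-.16),("f2",.18)):
    robot.goto([.56,y,.25],R(0));robot.dwell(.2);measure(*look(k),200)
a,b=[cv2.imread(f"pics/{k}.png")[:290] for k in("f2","f1")];cv2.imwrite("pics/fin.png",np.vstack([a,b]))
E
```

```text
carton grip mm 39.9 want 40.0 force 30.000198483467102 t 34.6833
after lift 40.0
fz [-0.03984357 -0.36511933 -1.5606584 ] [ 0.63853451 -0.25919748  0.02852739] 40.1
done 42.0
tin grip mm 59.5 want 60.0 force 30.00056952238083 t 45.9417
after lift 59.5
fz [ 0.54888219  0.03116106 -1.16548953] [ 0.62384811 -0.08658451  0.01745836] 59.6
done 53.3
cake px [ 63 144] [616.2  93.3  67.9  61.6  83.9] z 0.0381
cake px [56 48] [701.6  82.2  67.8  61.   83.4] z 0.0381
jar px [432 122] [ 637.4 -259.4   30.6   18.7   -1.9] z 0.0685
jar px [445  18] [ 719.2 -262.    27.8   18.9   -0.8] z 0.0687
carton px [430 122] [ 637.6 -258.    55.9   42.7   -1. ] z 0.0678
carton px [441  27] [ 7.122e+02 -2.602e+02  4.320e+01  4.260e+01 -7.000e-01] z 0.068
tin px [245 138] [622.8 -86.3  58.9  58.8 -46.7] z 0.0361
tin px [227  41] [708.2 -74.2  59.7  58.9  17.9] z 0.0362
kraft px [ 89 114] [653.2  88.2 170.4  97.6  -6.7]
kraft px [407  95] [ 671.5 -259.5  152.5   71.6   -1.1]
kraft px [239  81] [661.8 -81.3 168.2  91.1   7.9]
cake px [403 145] [616.2  96.4  62.4  60.4  83.7] z 0.0381
cake px [420  50] [701.   85.3  62.4  62.1  83.4] z 0.0382
jar px [ 17 271] [494.3 479.8  40.8  37.  -14.1] z 0.0666
jar px [ 74 210] [559.1 412.4  48.5  46.7  89.9] z 0.0667
jar px [207 121] [639.5 279.1  48.6  47.9  -4. ] z 0.0697
jar px [199  21] [715.4 277.9  48.4  37.5 -90. ] z 0.0698
tin px [588 138] [622.3 -86.   63.4  58.3  89.7] z 0.036
tin px [595  41] [708.4 -74.   63.1  58.7  89.6] z 0.036
kraft px [409  96] [653.3  90.4 169.9  93.   -6.8]
kraft px [573  93] [661.3 -78.7 168.8  96.4   7.5]
kraft px [228  95] [ 6.742e+02  2.771e+02  1.507e+02  8.530e+01 -3.000e-01]
```

View pics/fin.png

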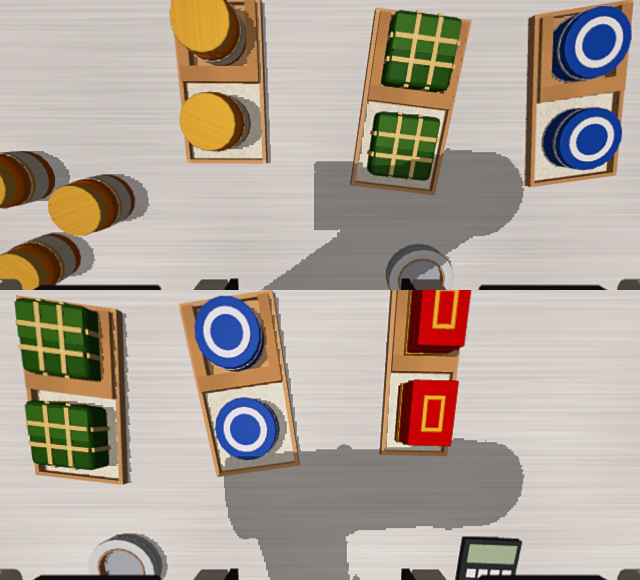

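All four goods are in their own trays: jar at (212,122), cake at (403,145), tin at (580,138) and carton at (427,413). Their tops are level with their neighbours', and they're centred to within about 3 mm and squared up. I'm handing in the job.

```bash
python3 -c "
from rig import robot
print(robot.job_done(), robot.read_t())"
```

```text
the job is handed in; nothing more can be done
the job is handed in; nothing more can be done
```

I put the jar, cake, carton and tin back in their own trays, upright, flat and squared up, centred to within about 3 mm by the final camera check, and handed the job in at about 55 s of the 99 s allowed; the judge's verdict was not shown.

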